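# Pin the drill-jig leaf shut with the ball-lock pin

### The arm

A 7-joint arm with a two-finger parallel gripper is mounted at the origin on the work surface; the furniture and walls round the work are solid. World frame = base frame: x ahead of the robot, y to its left, z up, the work surface at z = 0. Lengths are in mm, angles in rad, forces in N, time in s.
With the tool pointing down it reaches from about 400 to 875 mm from the base axis. Payload 4.4 kg.
Tool frame: the origin (TCP) lies on the centre line of the jaws, within the pads' length; the fingertips stand 11 mm ahead of it and the grasp point (between the pads) lies 8 mm behind it (ctrl.tips_ahead is the distance from the TCP to the fingertips, in mm); z points along the fingers, y is the line along which they close (so a half turn about z gives the same grasp; the last joint's range is limited). The gripper opens to 85 mm and grips with 20 to 120 N. Pads are 22 mm wide; open, the fingers measure 114 mm over their backs; the gripper's body (76 mm by 85 mm) begins 54 mm behind the grasp point. The pads swing forward as they close: fully open they stand 13 mm farther back than shut.
Start: joints at [1.191, 0.628, 0.038, 1.517, -0.027, 0.996, -0.02], TCP at [200.666, -618.264, 242.313] pointing down, gripper open.
Joint ranges: [-3.06, 3.06], [-0.37, 2.12], [-1.25, 1.32], [0.18, 2.47], [-1.1, 4.24], [0.23, 1.98], [-2.94, 2.94]. Speed limits (rad/s): [2.57, 2.57, 3.14, 3.14, 3.14, 3.14, 3.14].

### API

Orientations are given as [roll, pitch, yaw] about the fixed x, y, z axes, in that order (R = Rz(yaw) Ry(pitch) Rx(roll)).
In Python, from cell import ctrl, eyes, job gives the robot as it stands. The module is installed in compiled form; this text tells all that it offers.
- The arm moves only by the tool carry_out, never from a script. Its argument "moves" is a list of rows, each an object of numbers: "tx", "ty", "tz": the shift along the tool's x, y, z as a fraction of full scale; "twist": the turn about the tool's z as a fraction of full scale; "fingers": the opening, from 0 (shut) to 1 (fully open). In form: [{"tx": .., "ty": .., "tz": .., "twist": .., "fingers": ..}, ...]. A call has 1 to 12 rows; each row shifts and turns the commanded pose from where the row before left it, along the tool's axes as they then stand; what a row does not reach is not made up. Full scale, the value 1, is 0.3 m for a shift and pi rad for a turn. A row lasts 1/8 s, in which the tool goes at most 62.5 mm and 10.7 degrees, less where a joint would pass 70% of its speed; a pose out of reach is approached as far as the arm can. A call with a number of a shift or a turn outside -1 to 1 is refused whole. A call with a gripper value outside its range is refused whole. The fingers move at their own pace and stop on an object; the grip force is fixed at half the most. Time passes only in rows, so rows that do not move let the fingers close. It gives the time, the measured TCP pose, the force, the opening and the grip force at its end, in the units of the state.
- ctrl.read_state(): the state, without advancing time (a new reading comes with each control period).
- eyes.get_image(name): name is "scene" or "top"; returns a dict with "color" (480x640x3 uint8, blue, green, red), "fovy" (degrees; the focal length in pixels is half the picture's height over the tangent of half this angle, whatever the lens; pixels are square), "cx", "cy" (the principal point, pixels), "world_from_camera" (4x4, takes a point from camera to world coordinates). Camera axes: x right, y up, looking along -z (the intrinsics and any distortion apply to the point x, -y, -z); pixel columns grow to the right and rows downward; lengths in mm; the calibration is good to about 2 mm. A picture is of the moment at which its call begins. There is no depth.
- job.finish_job(): hands the job in; it is judged then, once.
The state is a dict: "clock": time; "qpos": joint angles; "qd": joint speeds; "tau": joint torques, N m; "eef_pos": TCP position; "tool_rot": TCP orientation; "force": force on the tool from outside, world axes, zero at the start; "torque": the same for the moment, N m; "width": finger opening in mm; "gripper_force": force on a finger pad.
Only numpy, scipy, OpenCV 4.12 (cv2) and the standard library are available. Lean on these libraries where they do the work, as an engineer would, in place of code of your own. Each camera call takes 0.05 s, during which the arm holds its last target. There are 200 camera calls.

### The job

The pine block is ready for drilling: swing the jig's leaf closed over it until it rests against its stop in the blue clevis, then take the ball-lock pin with the red button from the wooden rest and put it down through clevis and leaf, pressing its button so that it slides fully home and letting the button spring back so that the balls lock underneath. Then give the pin's handle a gentle upward tug to prove that it holds, and let go. Feel your way: do not force the pin, keep the block in its nest, and leave the plain grey pin and the other things where they are.

Things in the scene. Friction and masses are not known exactly. Their poses are not given: they have to be found in the camera images.
- jig: steel drill jig screwed to the bench: base plate 120 x 270 x 10 mm. Origin at the centre of its underside, on the bench; +y runs along the base from the blue clevis (-y end) to the leaf's pivot post (axis at x 0, y +85 mm), +x to the side on which the leaf swings open, z up
- jig_clevis (a point): nominal middle of the blue clevis's slot, on its bore axis. Upper ear 14 mm thick, slot 14 mm for the leaf, lower ear 12 mm, free space below: 40 mm over both ears, each 36 mm wide with a 13.2 mm vertical bore; nothing stands above. The clevis was clamped on its upright by hand: up to 1.5 mm above or below nominal and up to 8 mm off along the jig's x; not reported, to be felt
- jig_bore (a point): nominal centre of the clevis bore on the upper face of the upper ear (jig frame x 0, y -85, z 82 mm). The real bore is up to 8 mm off either way along the jig's x (y is exact) and up to 1.5 mm off in height; neither offset is reported. Once the leaf rests on its stop, its hole shows where the bore is
- leaf (a joint): swing angle of the aluminium leaf about its pivot, rad: 0 with its hole over the nominal bore, positive when swung open to the jig's +x (counter-clockwise from above). A brass stop in the clevis halts its edge with the hole in line with the real bore (within 0.5 mm), between -0.05 and +0.05: feel for it with a few newtons. It turns easily (under 1 N at the knob), stays where left
- leaf_knob (a point): centre of the black cylindrical knob on the leaf, 95 mm from the pivot axis: 20 mm diameter, upright, its top 12 mm above this point; the full diameter runs from 8 mm below to 8 mm above the point; the leaf's top is 20 mm below it
- leaf_hole (a point): centre of the hole (13.5 mm) at the free end of the leaf, on its upper face, 170 mm from the pivot axis; the leaf is 10 mm thick, 36 mm wide
- pin: ball-lock pin, upright in an end hole of the wooden rest, hanging by its collar; mass about 0.15 kg. Origin on its axis at the collar's underside, z up along the axis. Collar 32 mm diameter, 4 mm thick; above it a ribbed black handle, 26 mm diameter, from 4 to 32 mm, then the red button. Grip the handle at 12 mm and higher: fingertips that catch the collar jam on it. Fully home, the collar lies on the upper ear and the released balls are under the lower ear with 2 mm of play
- pin_tip (a point): tip of the pin, 65 mm below its origin: 5 mm diameter, a cone 8 mm long up to the 12 mm shank; it centres itself from 2 mm off. Four balls 42 to 48 mm below the origin stand out to 18 mm diameter while the button is out. Lowered so into the clevis bore, the pin stops with its balls on the upper ear, collar 48 mm above the ear, and stands there unaided
- pin_button (a joint): how far the pin's red button is pressed, m: 0 out (balls out), 0.006 fully in (balls drawn in); below about 0.0045 the balls do not pass a bore. Spring 4 N at the start, 7 N fully in, and some 1 N more at 20 mm/s. The button passes the push on to the pin: pressed straight down from above, as with closed fingers, it also slides the pin down
- button_top (a point): centre of the red button's top (17 mm diameter), 41.5 mm above the pin's origin when out; fully pressed the button still stands 3.5 mm proud of the handle
- pin_ball0: one of the pin's four locking balls, 45 mm below the pin's origin (this frame is the pin's own, shifted sideways as the ball moves)
- pin_ball1: one of the pin's four locking balls, 45 mm below the pin's origin (this frame is the pin's own, shifted sideways as the ball moves)
- pin_ball2: one of the pin's four locking balls, 45 mm below the pin's origin (this frame is the pin's own, shifted sideways as the ball moves)
- pin_ball3: one of the pin's four locking balls, 45 mm below the pin's origin (this frame is the pin's own, shifted sideways as the ball moves)
- pin_rest: fixed beech block 52 x 132 mm, 76 mm high, with three 21 mm holes in a row 42 mm apart along its y; origin at the centre of its underside. The pin stands in one end hole and the plain pin in the other
- plain_pin: plain locating pin with a grey head 22 mm in diameter and no button, standing in the same rest; to be left there
- pine_block: pine block 45 x 90 x 36 mm lying in the jig's nest, origin at the centre of its underside, 18 mm above the bench; to stay there
- tape_measure: yellow tape measure, 38 x 72 x 68 mm, origin under its centre; bystander
- white_box: white carton, 70 x 120 x 46 mm, origin under its centre; bystander
- driver_red: screwdriver with red handle, 200 mm long, lying; origin under its centre; bystander

How it is judged:
By the outcome, as a careful person would: the job done as asked, in the order asked, and still so for the second after the job is handed in, with the robot touching nothing.
It also fails if it takes over 67 s, if anything falls off the work surface, if the arm or the gripper's body presses on something with over 40 N, if the wrist force passes 120 N, or if a joint passes its speed limit or range.

## Working session

There is one attempt and no reset: what is moved stays moved. The work goes in short steps, Python scripts to look and compute and a tool call to move; the robot and the scene stay as the last step left them, time stands still between calls to the robot, and variables do not carry over. Pictures are saved under pics/ and viewed, at most 10 in all, crops included, and the job is handed in when it is done.

Besides the shell and the picture viewer there is one more tool, called after ">>>" as name([rows], argument=value, ...), one row to a line, values as JSON. carry_out: Moves the arm, as the interface text tells. Its arguments: {"type":"object","properties":{"moves":{"type":"array","items":{"type":"object","properties":{"tx":{"type":"number","minimum":-1,"maximum":1},"ty":{"type":"number","minimum":-1,"maximum":1},"tz":{"type":"number","minimum":-1,"maximum":1},"twist":{"type":"number","minimum":-1,"maximum":1},"fingers":{"type":"number"}}}}},"required":["moves"]}

```bash
mkdir -p pics; cat > h.py <<'E'
import numpy as np, cv2
from cell import ctrl, eyes, job
def ray(im,u,v):
    f=im["color"].shape[0]/2/np.tan(np.radians(im["fovy"])/2)
    T=np.array(im["world_from_camera"]); d=T[:3,:3]@np.array([(u-im["cx"])/f,-(v-im["cy"])/f,-1.0])
    return T[:3,3],d
def onz(im,u,v,z):
    o,d=ray(im,u,v); return o+d*(z-o[2])/d[2]
def px(im,p):
    f=im["color"].shape[0]/2/np.tan(np.radians(im["fovy"])/2)
    T=np.array(im["world_from_camera"]); c=T[:3,:3].T@(np.array(p,float)-T[:3,3])
    return im["cx"]+f*c[0]/-c[2], im["cy"]-f*c[1]/-c[2]
def two(i1,a,i2,b):
    o,d=ray(i1,*a);p,e=ray(i2,*b)
    A=np.stack([d,-e],1);s=np.linalg.lstsq(A,p-o,rcond=None)[0]
    x=o+d*s[0];y=p+e*s[1];return (x+y)/2,np.linalg.norm(x-y)
E
python3 - <<'E'
from h import *
for n in("scene","top"):
    i=eyes.get_image(n); cv2.imwrite(f"pics/{n}0.png",i["color"]); print(n,i["fovy"],i["cx"],i["cy"],np.round(i["world_from_camera"],3).tolist(),[k for k in i])
s=ctrl.read_state(); print({k:np.round(v,3).tolist() for k,v in s.items()}, ctrl.tips_ahead)
E
```

```text
scene 43.7226439541958 316.2872841004907 235.13021889865092 [[0.619, 0.326, -0.715, -357.12], [-0.785, 0.267, -0.558, -720.351], [0.009, 0.907, 0.421, 660.961], [0.0, 0.0, 0.0, 1.0]] ['color', 'fovy', 'cx', 'cy', 'world_from_camera']
top 45.84759773450021 321.5945321790509 235.6021143709329 [[0.01, 0.987, -0.159, 343.906], [-1.0, 0.011, 0.006, 47.933], [0.007, 0.159, 0.987, 1393.982], [0.0, 0.0, 0.0, 1.0]] ['color', 'fovy', 'cx', 'cy', 'world_from_camera']
{'clock': 0.1, 'qpos': [1.191, 0.629, 0.038, 1.518, -0.027, 0.996, -0.02], 'qd': [-0.0, -0.002, 0.001, -0.003, 0.001, -0.0, 0.0], 'tau': [0.003, -56.453, 1.23, -19.397, 0.011, 0.005, 0.0], 'eef_pos': [200.494, -617.725, 241.47], 'tool_rot': [-3.14, 0.0, 0.314], 'force': [0.175, -0.668, -0.353], 'torque': [-0.022, -0.014, -0.014], 'gripper_force': 0.0, 'width': 85.509} 11.0
```

View pics/scene0.png

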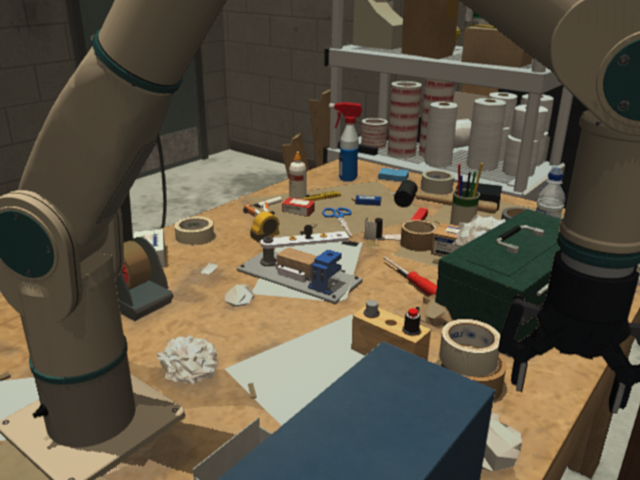

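View pics/top0.png

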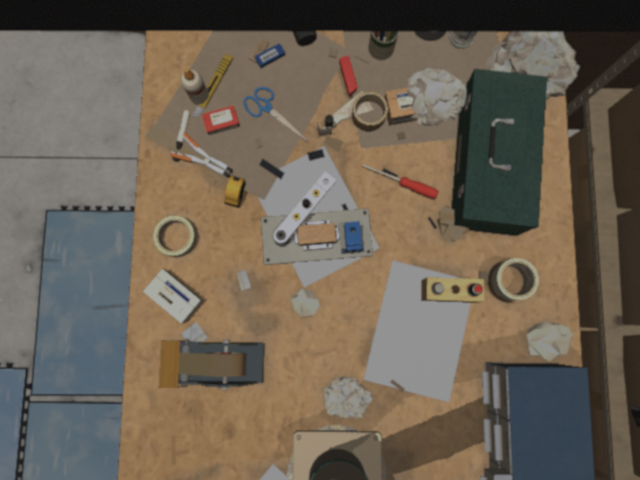

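The scene view shows the jig around (300,270), with the leaf swung open behind it, and the rest at (390,330) with the red button at (412,313). In the top view the clevis is at (353,236), the pivot at (281,237), the rest at (455,289) and the red button at (477,289).

```bash
cat > m.py <<'E'
from h import *
t=eyes.get_image("top"); s=eyes.get_image("scene")
def cr(i,x,y,w,h,W,H): return cv2.resize(i["color"][y:y+h,x:x+w],(W,H),interpolation=cv2.INTER_CUBIC)
a=cr(t,255,165,125,105,500,420)
b=cr(t,420,265,75,45,300,180); c=cr(s,235,210,130,95,520,380)[:180*2]; d=cr(s,340,290,100,80,300,240)
o=np.zeros((600,800,3),np.uint8); o[:420,:500]=a; o[:180,500:]=b; o[180:420,500:]=d
o[420:600,:250]=0; e=cr(s,235,215,130,90,260,180); o[420:,:260]=e
cv2.imwrite("pics/crops.png",o)
def blobs(i,m,n,box):
    x0,y0,x1,y1=box; k=np.zeros(m.shape,np.uint8); k[y0:y1,x0:x1]=m[y0:y1,x0:x1]
    N,L,S,C=cv2.connectedComponentsWithStats(k.astype(np.uint8))
    for j in range(1,N):
        if S[j,4]>=8: 
            r=cv2.minAreaRect(np.argwhere(L==j)[:,::-1].astype(np.float32)); print(n,S[j].tolist(),C[j].round(1),np.round(r[0],1),np.round(r[1],1),round(r[2],1))
for n,i,bj,br in(("top",t,(255,165,385,275),(420,270,495,310)),("scene",s,(235,210,365,305),(340,295,440,370))):
    h=cv2.cvtColor(i["color"],cv2.COLOR_BGR2HSV); H,S,V=h[...,0],h[...,1],h[...,2]
    blobs(i,(H>100)&(H<125)&(S>110),n+" blue",bj)
    blobs(i,((H<6)|(H>174))&(S>150)&(V>70),n+" red",br)
    blobs(i,(V<50),n+" black",bj)
    blobs(i,(H>15)&(H<30)&(S>90)&(V>110),n+" rest",br)
    blobs(i,(S<40)&(V>60)&(V<140),n+" grey",br)
    blobs(i,(S<30)&(V>185),n+" leafwhite",bj)
    blobs(i,(S<40)&(V>80)&(V<150),n+" steel",bj)
E
python3 m.py
```

```text
top blue [345, 222, 17, 29, 391] [352.7 236.5] [352.6 236.2] [27.8 15.2] 85.6
top red [475, 286, 7, 6, 31] [478.1 288.4] [478.3 288.2] [4.9 5.7] 45.0
top black [262, 165, 20, 12, 91] [272.9 169.7] [272.2 169. ] [21.4  4.7] 33.7
top black [304, 200, 5, 7, 29] [305.9 203.2] [306. 203.] [6. 4.] 90.0
top rest [452, 270, 4, 4, 8] [453.4 271. ] [453.2 271.1] [2.8 3.2] 18.4
top rest [427, 270, 68, 40, 1352] [462.7 290.2] [460.5 289.5] [39. 67.] 90.0
top grey [420, 277, 50, 27, 114] [433.3 295.1] [444.6 290.4] [50.4 24.3] 3.8
top grey [433, 283, 10, 11, 83] [437.6 288.1] [437.5 288. ] [9.2 9.2] 45.0
top grey [472, 286, 6, 9, 17] [473.4 290.2] [473.6 290.7] [8.9 3.1] 63.4
top steel [259, 165, 120, 110, 6857] [312.2 221.1] [318.2 218.6] [112.  114.8] 85.4
top steel [323, 178, 6, 6, 24] [325.5 180.5] [325.5 180.5] [4.2 4.2] 45.0
top steel [302, 198, 10, 11, 43] [306.5 203.2] [306.5 203. ] [10.  9.] 90.0
top steel [275, 230, 11, 11, 61] [280.4 234.8] [280. 235.] [10. 10.] 90.0
scene blue [323, 210, 28, 7, 92] [337.1 213.4] [336.5 213. ] [ 6. 27.] 90.0
scene blue [316, 250, 25, 14, 199] [327.6 25
[... 2153 characters left out ...]

scene steel [278, 243, 22, 4, 38] [289.2 244.3] [288.5 244.5] [ 3.  20.9] 84.8
scene steel [300, 242, 11, 3, 21] [306.1 242.8] [305. 243.] [ 2. 10.] 90.0
scene steel [262, 244, 17, 4, 20] [270.2 245.2] [270.  245.1] [16.1  2. ] 8.1
scene steel [274, 251, 3, 8, 13] [274.7 255.2] [275.  254.5] [7. 2.] 90.0
scene steel [238, 253, 109, 49, 815] [303.6 283.1] [292.2 276.2] [110.   37.5] 8.1
scene steel [336, 253, 6, 11, 12] [338.9 258.2] [338.9 258.3] [ 2.1 11.1] 32.0
scene steel [295, 272, 10, 5, 17] [299.2 274.1] [299.3 273.7] [3.5 9.2] 82.9
scene steel [350, 277, 12, 13, 39] [355.1 282.5] [353.2 281.8] [ 7.1 14.8] 45.0
scene steel [240, 296, 5, 5, 9] [242.2 298.1] [242.2 298.2] [1.4 5.6] 36.9
```

View pics/crops.png

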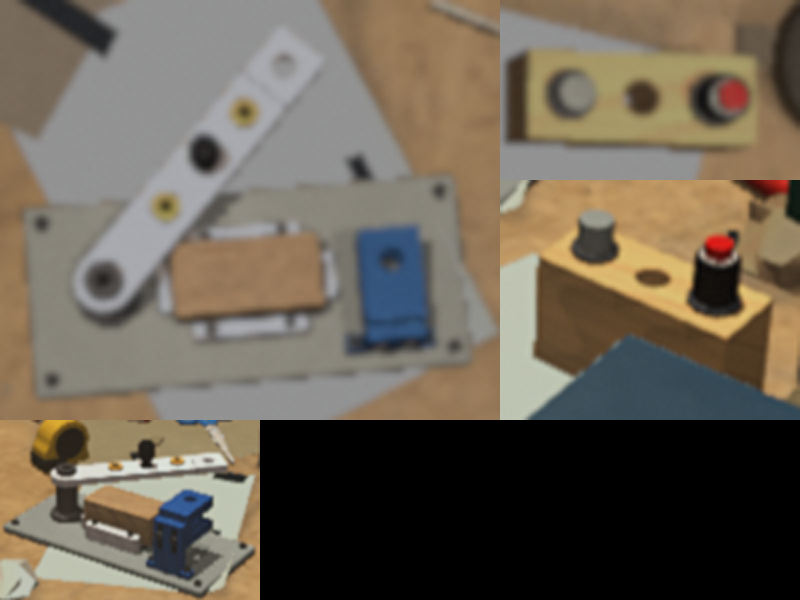

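The crops show, in top-image pixels, the leaf hole at about (326,181.5), knob (306,203), pivot (280.5,235), clevis bore (352.7,229.8) and base corners. The red button is at (478.5,289).

```bash
python3 - <<'E'
from h import *
t=eyes.get_image("top"); s=eyes.get_image("scene")
c=lambda x,y:((x+.5)/4-.5+255,(y+.5)/4-.5+165)
K=np.array([onz(t,*c(*p),10) for p in((25,212),(453,178),(470,360),(38,397))])
print(K.round(1), K.mean(0).round(1), [np.linalg.norm(K[i]-K[i-1]).round(1) for i in range(4)])
d=(K[0]+K[3]-K[1]-K[2])/2; yaw=np.arctan2(-d[0],d[1]); print("jig yaw",yaw, )
O=K.mean(0); R=np.array([[np.cos(yaw),-np.sin(yaw)],[np.sin(yaw),np.cos(yaw)]])
pv=onz(t,*c(103,281),70);kn=onz(t,*c(206,152),98);ho=onz(t,*c(285,67),66);bo=onz(t,*c(392,260),82)
for n,p in(("piv",pv),("knob",kn),("hole",ho),("bore",bo)): print(n,p.round(1),"jig",(R.T@(p-O)[:2]).round(1))
print("dist",np.linalg.norm((kn-pv)[:2]),np.linalg.norm((ho-pv)[:2]))
a=(478.4,288.7); print("btn", two(t,a,s,(412.5,310.5)), onz(t,*a,76+41.5), onz(s,412.5,310.5,117.5))
print("plain",two(t,(438,288),s,(370.5,304.5)))
k=two(t,c(206,152),s,(307.5,229.));print("knob2",k)
print("pt", (np.r_[O[:2]+R@[0,85],0]).round(1),(O[:2]+R@[0,-85]).round(1))
print("proj scene of nominal bore",px(s,np.r_[O[:2]+R@[0,-85],82]))
E
```

```text
[[610.6 191.   10. ]
 [635.1 -74.7  10. ]
 [521.1 -84.8  10. ]
 [495.4 180.   10. ]] [565.6  52.9  10. ] [np.float64(115.7), np.float64(266.8), np.float64(114.5), np.float64(266.0)]
jig yaw 0.09443038520225878
piv [558.1 137.7  70. ] jig [ 0.5 85.1]
knob [630.5  77.3  98. ] jig [66.9 18.2]
hole [690.4  31.3  66. ] jig [122.2 -33.3]
bore [570.5 -32.3  82. ] jig [ -3.1 -85.3]
dist 94.25157821843294 169.8071285827899
btn (array([ 432.72643806, -313.72134536,  115.49958245]), np.float64(0.32132907287953616)) [ 432.68302255 -313.29139989  117.5       ] [ 429.6772222 -315.1196529  117.5      ]
plain (array([ 435.02522329, -227.51990656,   92.94388058]), np.float64(0.01902063205539011))
knob2 (array([632.67117398,  78.09982907,  85.90402336]), np.float64(1.346777493562097))
pt [557.5 137.5   0. ] [573.6 -31.7]
proj scene of nominal bore (np.float64(330.07131824086633), np.float64(252.59244116887112))
```

```bash
cat > plan.py <<'E'
from h import *
import sys, json
def rows(tgt,yaw,n,tw=None):
    s=ctrl.read_state(); p=np.array(s["eef_pos"]); y=s["tool_rot"][2]; tw=tw or n
    d=(np.array(tgt)-p)/n; dy=((yaw-y+np.pi)%(2*np.pi)-np.pi)/tw
    for k in range(n):
        c=y+dy*min(k,tw); X=np.array([np.cos(c),np.sin(c),0]);Y=np.array([np.sin(c),-np.cos(c),0])
        print(json.dumps(dict(tx=round(d@X/300,3),ty=round(d@Y/300,3),tz=round(-d[2]/300,3),twist=round(-dy/np.pi,4) if k<tw else 0)))
E
python3 - <<'E'
from plan import *
rows([631.5,77.5,200],1.665,18,8)
t=eyes.get_image("top");s=eyes.get_image("scene");print(two(t,(515,280),s,(470,337)))
E
```

```text
{"tx": 0.116, "ty": -0.098, "tz": 0.008, "twist": -0.0538}
{"tx": 0.13, "ty": -0.077, "tz": 0.008, "twist": -0.0538}
{"tx": 0.142, "ty": -0.054, "tz": 0.008, "twist": -0.0538}
{"tx": 0.149, "ty": -0.029, "tz": 0.008, "twist": -0.0538}
{"tx": 0.151, "ty": -0.004, "tz": 0.008, "twist": -0.0538}
{"tx": 0.15, "ty": 0.021, "tz": 0.008, "twist": -0.0538}
{"tx": 0.144, "ty": 0.046, "tz": 0.008, "twist": -0.0538}
{"tx": 0.134, "ty": 0.07, "tz": 0.008, "twist": -0.0538}
{"tx": 0.121, "ty": 0.092, "tz": 0.008, "twist": 0}
{"tx": 0.121, "ty": 0.092, "tz": 0.008, "twist": 0}
{"tx": 0.121, "ty": 0.092, "tz": 0.008, "twist": 0}
{"tx": 0.121, "ty": 0.092, "tz": 0.008, "twist": 0}
{"tx": 0.121, "ty": 0.092, "tz": 0.008, "twist": 0}
{"tx": 0.121, "ty": 0.092, "tz": 0.008, "twist": 0}
{"tx": 0.121, "ty": 0.092, "tz": 0.008, "twist": 0}
{"tx": 0.121, "ty": 0.092, "tz": 0.008, "twist": 0}
{"tx": 0.121, "ty": 0.092, "tz": 0.008, "twist": 0}
{"tx": 0.121, "ty": 0.092, "tz": 0.008, "twist": 0}
(array([ 456.87289671, -408.74713436,   88.97477726]), np.float64(4.7218162829898604))
```

>>> carry_out([
  {"tx":0.116,"ty":-0.098,"tz":0,"twist":-0.0538,"fingers":0.47},
  {"tx":0.13,"ty":-0.077,"twist":-0.0538,"fingers":0.47},
  {"tx":0.142,"ty":-0.054,"twist":-0.0538,"fingers":0.47},
  {"tx":0.149,"ty":-0.029,"twist":-0.0538,"fingers":0.47},
  {"tx":0.151,"ty":-0.004,"twist":-0.0538,"fingers":0.47},
  {"tx":0.15,"ty":0.021,"twist":-0.0538,"fingers":0.47},
  {"tx":0.144,"ty":0.046,"twist":-0.0538,"fingers":0.47},
  {"tx":0.134,"ty":0.07,"twist":-0.0538,"fingers":0.47},
  {"tx":0.121,"ty":0.092,"fingers":0.47},
  {"tx":0.121,"ty":0.092,"fingers":0.47},
  {"tx":0.121,"ty":0.092,"fingers":0.47},
  {"tx":0.121,"ty":0.092,"fingers":0.47},
])

```text
validation failed for argument at $.mo...
```

```bash
python3 - <<'E'
from plan import *
rows([631.5,77.5,150],1.665,7,2)
E
```

```text
{"tx": 0.297, "ty": -0.252, "tz": 0.044, "twist": -0.2151}
{"tx": 0.39, "ty": -0.01, "tz": 0.044, "twist": -0.2151}
{"tx": 0.311, "ty": 0.235, "tz": 0.044, "twist": 0}
{"tx": 0.311, "ty": 0.235, "tz": 0.044, "twist": 0}
{"tx": 0.311, "ty": 0.235, "tz": 0.044, "twist": 0}
{"tx": 0.311, "ty": 0.235, "tz": 0.044, "twist": 0}
{"tx": 0.311, "ty": 0.235, "tz": 0.044, "twist": 0}
```

>>> carry_out([
  {"tx":0.116,"ty":-0.098,"tz":0.0,"twist":-0.0538,"fingers":0.47},
  {"tx":0.13,"ty":-0.077,"tz":0.0,"twist":-0.0538,"fingers":0.47},
  {"tx":0.142,"ty":-0.054,"tz":0.0,"twist":-0.0538,"fingers":0.47},
  {"tx":0.149,"ty":-0.029,"tz":0.0,"twist":-0.0538,"fingers":0.47},
  {"tx":0.151,"ty":-0.004,"tz":0.0,"twist":-0.0538,"fingers":0.47},
  {"tx":0.15,"ty":0.021,"tz":0.0,"twist":-0.0538,"fingers":0.47},
  {"tx":0.144,"ty":0.046,"tz":0.0,"twist":-0.0538,"fingers":0.47},
  {"tx":0.134,"ty":0.07,"tz":0.0,"twist":-0.0538,"fingers":0.47},
  {"tx":0.121,"ty":0.092,"tz":0.0,"twist":0.0,"fingers":0.47},
  {"tx":0.121,"ty":0.092,"tz":0.0,"twist":0.0,"fingers":0.47},
  {"tx":0.121,"ty":0.092,"tz":0.0,"twist":0.0,"fingers":0.47},
  {"tx":0.121,"ty":0.092,"tz":0.0,"twist":0.0,"fingers":0.47},
])

```text
clock: 1.9
eef_pos: [488.9, -153.1, 242.5]
tool_rot: [3.141, 0.0, 1.666]
force: [0.2, -0.0, -0.7]
width: 40.2
gripper_force: 0.0
```

>>> carry_out([
  {"tx":0.144,"ty":0.109,"tz":0.0,"twist":0.0,"fingers":0.47},
  {"tx":0.144,"ty":0.109,"tz":0.0,"twist":0.0,"fingers":0.47},
  {"tx":0.144,"ty":0.109,"tz":0.0,"twist":0.0,"fingers":0.47},
  {"tx":0.144,"ty":0.109,"tz":0.0,"twist":0.0,"fingers":0.47},
  {"tx":0.144,"ty":0.109,"tz":0.0,"twist":0.0,"fingers":0.47},
  {"tx":0.0,"ty":0.0,"tz":0.117,"twist":0.0,"fingers":0.47},
  {"tx":0.0,"ty":0.0,"tz":0.117,"twist":0.0,"fingers":0.47},
  {"tx":0.0,"ty":0.0,"tz":0.117,"twist":0.0,"fingers":0.47},
  {"tx":0.0,"ty":0.0,"tz":0.1,"twist":0.0,"fingers":0.47},
  {"tx":0.0,"ty":0.0,"tz":0.04,"twist":0.0,"fingers":0.47},
  {"tx":0.0,"ty":0.0,"tz":0.02,"twist":0.0,"fingers":0.47},
  {"tx":0.0,"ty":0.0,"tz":0.0,"twist":0.0,"fingers":0.47},
])

```text
clock: 3.4
eef_pos: [630.9, 76.4, 89.6]
tool_rot: [3.141, -0.0, 1.666]
force: [-0.8, -0.2, 0.9]
width: 40.5
gripper_force: 0.0
```

```bash
python3 - <<'E'
from h import *
t=eyes.get_image("top");s=eyes.get_image("scene")
cv2.imwrite("pics/knob.png",np.hstack([cv2.resize(s["color"][190:310,230:370],(420,360)),cv2.resize(t["color"][150:270,250:370],(360,360))]))
E
```

```text
(no output)
```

View pics/knob.png

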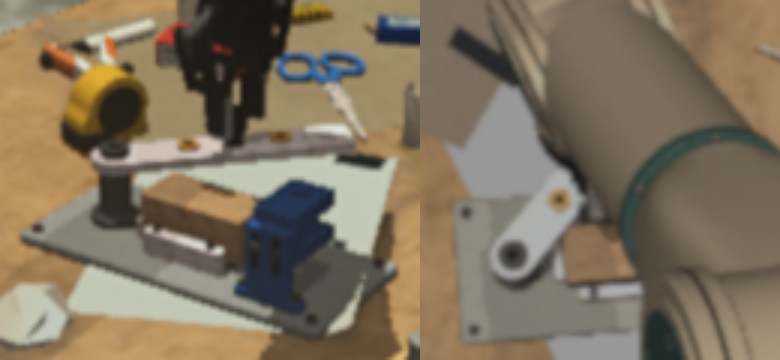

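>>> carry_out([
  {"tx":0.0,"ty":-0.027,"tz":0.004,"twist":0.0,"fingers":0.47},
  {"tx":-0.022,"ty":-0.03,"tz":0.0,"twist":0.0,"fingers":0.47},
  {"tx":-0.019,"ty":-0.025,"tz":0.0,"twist":0.0,"fingers":0.47},
  {"tx":-0.017,"ty":-0.027,"tz":0.0,"twist":0.0,"fingers":0.47},
  {"tx":-0.014,"ty":-0.028,"tz":0.0,"twist":0.0,"fingers":0.47},
  {"tx":-0.011,"ty":-0.03,"tz":0.0,"twist":0.0,"fingers":0.47},
  {"tx":-0.008,"ty":-0.031,"tz":0.0,"twist":0.0,"fingers":0.47},
  {"tx":-0.003,"ty":-0.02,"tz":0.0,"twist":0.0,"fingers":0.47},
  {"tx":0.0,"ty":0.0,"tz":0.0,"twist":0.0,"fingers":0.47},
])

```text
clock: 4.62
eef_pos: [566.9, 42.3, 87.7]
tool_rot: [-3.14, -0.0, 1.666]
force: [0.7, 0.4, 0.7]
width: 40.0
gripper_force: 0.0
```

```bash
cat > jig.py <<'E'
from h import *
O=np.array([565.6,52.9]); yaw=.0944; R=np.array([[np.cos(yaw),-np.sin(yaw)],[np.sin(yaw),np.cos(yaw)]])
def tj(): return (R.T@(np.array(ctrl.read_state()["eef_pos"][:2])-O)).round(2)
E
python3 - <<'E'
from jig import *
s=ctrl.read_state();print(tj(),np.round(s["eef_pos"],2),np.round(s["force"],2))
E
```

```text
[  0.27 -10.68] [566.87  42.3   87.7 ] [0.69 0.38 0.72]
```

>>> carry_out([
  {"tx":0.0,"ty":-0.006,"tz":0.0,"twist":0.0,"fingers":0.47},
  {"tx":0.0,"ty":-0.006,"tz":0.0,"twist":0.0,"fingers":0.47},
  {"tx":0.0,"ty":-0.006,"tz":0.0,"twist":0.0,"fingers":0.47},
  {"tx":0.0,"ty":-0.005,"tz":0.0,"twist":0.0,"fingers":0.47},
  {"tx":0.0,"ty":-0.004,"tz":0.0,"twist":0.0,"fingers":0.47},
])

```text
clock: 5.25
eef_pos: [559.9, 41.2, 87.9]
tool_rot: [3.141, 0.0, 1.666]
force: [0.4, -0.5, 0.2]
width: 40.3
gripper_force: 0.4
```

>>> carry_out([
  {"tx":0.0,"ty":-0.004,"tz":0.0,"twist":0.0,"fingers":0.47},
  {"tx":0.0,"ty":-0.004,"tz":0.0,"twist":0.0,"fingers":0.47},
])

```text
clock: 5.5
eef_pos: [557.4, 41.1, 87.9]
tool_rot: [3.141, -0.0, 1.666]
force: [1.1, -1.1, -0.6]
width: 40.5
gripper_force: 0.4
```

>>> carry_out([
  {"tx":0.0,"ty":-0.004,"tz":0.0,"twist":0.0,"fingers":0.47},
  {"tx":0.0,"ty":-0.002,"tz":0.0,"twist":0.0,"fingers":0.47},
])

```text
clock: 5.75
eef_pos: [555.6, 40.9, 87.9]
tool_rot: [3.142, 0.0, 1.666]
force: [0.9, -0.3, 0.3]
width: 40.3
gripper_force: 0.3
```

>>> carry_out([
  {"tx":0.0,"ty":-0.002,"tz":0.0,"twist":0.0,"fingers":0.47},
  {"tx":0.0,"ty":-0.002,"tz":0.0,"twist":0.0,"fingers":0.47},
])

```text
clock: 6.0
eef_pos: [555.3, 40.8, 87.9]
tool_rot: [3.14, -0.0, 1.666]
force: [3.0, -0.1, -1.9]
width: 40.4
gripper_force: 1.7
```

>>> carry_out([
  {"tx":0.0,"ty":-0.002,"tz":0.0,"twist":0.0,"fingers":0.47},
  {"tx":0.0,"ty":-0.002,"tz":0.0,"twist":0.0,"fingers":0.47},
])

```text
clock: 6.25
eef_pos: [555.1, 40.8, 88.0]
tool_rot: [3.138, -0.001, 1.666]
force: [7.3, -0.3, -4.8]
width: 40.4
gripper_force: 3.4
```

>>> carry_out([
  {"tx":0.0,"ty":-0.002,"tz":0.0,"twist":0.0,"fingers":0.47},
])

```text
clock: 6.38
eef_pos: [555.1, 40.9, 88.0]
tool_rot: [3.137, -0.001, 1.666]
force: [8.7, 0.1, -4.8]
width: 40.4
gripper_force: 3.8
```

>>> carry_out([
  {"tx":0.0,"ty":0.012,"tz":0.0,"twist":0.0,"fingers":0.47},
  {"tx":0.0,"ty":0.025,"tz":0.0,"twist":0.0,"fingers":0.47},
  {"tx":0.0,"ty":0.0,"tz":-0.12,"twist":0.0,"fingers":0.47},
  {"tx":0.0,"ty":0.0,"tz":-0.15,"twist":0.0,"fingers":0.47},
  {"tx":0.0,"ty":0.0,"tz":-0.13,"twist":0.0,"fingers":0.47},
])

```text
clock: 7.0
eef_pos: [563.3, 41.9, 209.2]
tool_rot: [-3.14, -0.0, 1.666]
force: [0.2, 0.7, -0.2]
width: 40.3
gripper_force: 0.0
```

```bash
python3 - <<'E'
from plan import *
rows([432.5,-313.5,170],1.665,9,1)
E
```

```text
{"tx": -0.126, "ty": -0.061, "tz": 0.015, "twist": 0.0004}
{"tx": -0.126, "ty": -0.061, "tz": 0.015, "twist": 0}
{"tx": -0.126, "ty": -0.061, "tz": 0.015, "twist": 0}
{"tx": -0.126, "ty": -0.061, "tz": 0.015, "twist": 0}
{"tx": -0.126, "ty": -0.061, "tz": 0.015, "twist": 0}
{"tx": -0.126, "ty": -0.061, "tz": 0.015, "twist": 0}
{"tx": -0.126, "ty": -0.061, "tz": 0.015, "twist": 0}
{"tx": -0.126, "ty": -0.061, "tz": 0.015, "twist": 0}
{"tx": -0.126, "ty": -0.061, "tz": 0.015, "twist": 0}
```

>>> carry_out([
  {"tx":-0.126,"ty":-0.061,"tz":0.0,"twist":0.0,"fingers":0.75},
  {"tx":-0.126,"ty":-0.061,"tz":0.015,"twist":0.0,"fingers":0.75},
  {"tx":-0.126,"ty":-0.061,"tz":0.015,"twist":0.0,"fingers":0.75},
  {"tx":-0.126,"ty":-0.061,"tz":0.015,"twist":0.0,"fingers":0.75},
  {"tx":-0.126,"ty":-0.061,"tz":0.015,"twist":0.0,"fingers":0.75},
  {"tx":-0.126,"ty":-0.061,"tz":0.015,"twist":0.0,"fingers":0.75},
  {"tx":-0.126,"ty":-0.061,"tz":0.015,"twist":0.0,"fingers":0.75},
  {"tx":-0.126,"ty":-0.061,"tz":0.015,"twist":0.0,"fingers":0.75},
  {"tx":-0.126,"ty":-0.061,"tz":0.015,"twist":0.0,"fingers":0.75},
  {"tx":0.0,"ty":0.0,"tz":0.0,"twist":0.0,"fingers":0.75},
])

```text
clock: 8.25
eef_pos: [429.4, -316.1, 171.1]
tool_rot: [-3.139, 0.0, 1.659]
force: [-0.1, 0.5, -0.1]
width: 64.1
gripper_force: 0.0
```

```bash
python3 - <<'E'
from plan import *
rows([432.5,-313.5,100],1.665,5,1)
t=eyes.get_image("top");s=eyes.get_image("scene")
cv2.imwrite("pics/pin.png",np.hstack([cv2.resize(s["color"][230:370,330:470],(420,420)),cv2.resize(t["color"][200:300,250:370],(380,420))]))
h=cv2.cvtColor(s["color"],cv2.COLOR_BGR2HSV)[290:340,395:430]; m=((h[...,0]<6)|(h[...,0]>174))&(h[...,1]>150)&(h[...,2]>60); print(np.argwhere(m).mean(0)+[290,395],m.sum())
E
```

```text
{"tx": 0.002, "ty": 0.002, "tz": 0.047, "twist": -0.0018}
{"tx": 0.002, "ty": 0.002, "tz": 0.047, "twist": 0}
{"tx": 0.002, "ty": 0.002, "tz": 0.047, "twist": 0}
{"tx": 0.002, "ty": 0.002, "tz": 0.047, "twist": 0}
{"tx": 0.002, "ty": 0.002, "tz": 0.047, "twist": 0}
[306.02380952 416.88095238] 84
```

View pics/pin.png

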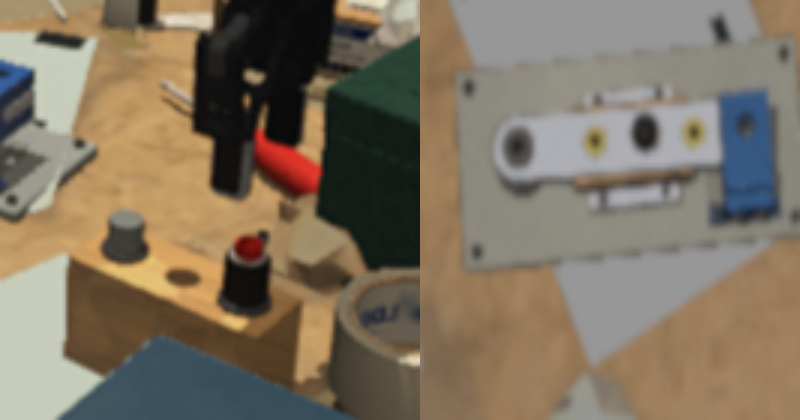

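Scene view: the fingers hang above the red-button pin (button at about (412,312)). Top view: the leaf is closed into the blue clevis, with the bore at about (352.7,229.8).

>>> carry_out([
  {"tx":0.007,"ty":0.007,"tz":0.05,"twist":-0.002,"fingers":0.75},
  {"tx":0.0,"ty":0.0,"tz":0.06,"twist":0.0,"fingers":0.75},
  {"tx":0.0,"ty":0.0,"tz":0.06,"twist":0.0,"fingers":0.75},
  {"tx":0.0,"ty":0.0,"tz":0.045,"twist":0.0,"fingers":0.75},
  {"tx":0.0,"ty":0.0,"tz":0.02,"twist":0.0,"fingers":0.75},
  {"tx":0.0,"ty":0.0,"tz":0.0,"twist":0.0,"fingers":0.75},
])

```text
clock: 9.1
eef_pos: [434.1, -309.9, 101.0]
tool_rot: [-3.141, -0.001, 1.673]
force: [-0.1, 0.1, 1.0]
width: 64.3
gripper_force: 0.0
```

```bash
python3 - <<'E'
from h import *
s=eyes.get_image("scene")
cv2.imwrite("pics/pin2.png",cv2.resize(s["color"][250:370,350:450],(500,600),interpolation=cv2.INTER_CUBIC))
E
```

```text
(no output)
```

View pics/pin2.png

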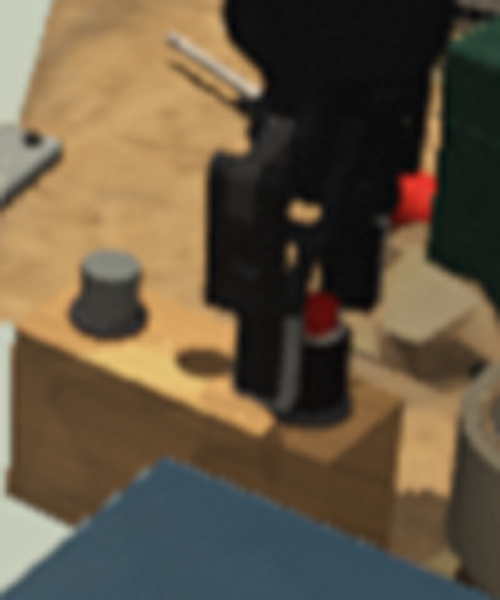

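>>> carry_out([
  {"tx":-0.013,"ty":-0.008,"tz":0.003,"twist":0.0,"fingers":0.75},
  {"tx":0.0,"ty":0.0,"tz":0.0,"twist":0.0,"fingers":0.75},
  {"tx":0.0,"ty":0.0,"tz":0.0,"twist":0.0,"fingers":0.0},
  {"tx":0.0,"ty":0.0,"tz":0.0,"twist":0.0,"fingers":0.0},
  {"tx":0.0,"ty":0.0,"tz":0.0,"twist":0.0,"fingers":0.0},
  {"tx":0.0,"ty":0.0,"tz":0.0,"twist":0.0,"fingers":0.0},
  {"tx":0.0,"ty":0.0,"tz":0.0,"twist":0.0,"fingers":0.0},
  {"tx":0.0,"ty":0.0,"tz":0.0,"twist":0.0,"fingers":0.0},
])

```text
clock: 10.15
eef_pos: [432.3, -314.5, 100.8]
tool_rot: [3.141, 0.0, 1.672]
force: [-0.3, 0.9, 5.8]
width: 24.0
gripper_force: 58.8
```

>>> carry_out([
  {"tx":0.0,"ty":0.0,"tz":-0.02,"twist":0.0,"fingers":0.0},
  {"tx":0.0,"ty":0.0,"tz":-0.05,"twist":0.0,"fingers":0.0},
  {"tx":0.0,"ty":0.0,"tz":-0.08,"twist":0.0,"fingers":0.0},
  {"tx":0.0,"ty":0.0,"tz":-0.1,"twist":0.0,"fingers":0.0},
  {"tx":0.0,"ty":0.0,"tz":-0.1,"twist":0.0,"fingers":0.0},
  {"tx":0.0,"ty":0.0,"tz":-0.04,"twist":0.0,"fingers":0.0},
  {"tx":0.0,"ty":0.0,"tz":-0.01,"twist":0.0,"fingers":0.0},
])

```text
clock: 11.02
eef_pos: [431.9, -314.6, 221.0]
tool_rot: [3.141, 0.001, 1.672]
force: [-0.8, 0.1, -2.3]
width: 23.7
gripper_force: 59.1
```

```bash
python3 - <<'E'
from plan import *
rows([571,-32,220],1.665,8,1)
s=eyes.get_image("scene")
cv2.imwrite("pics/pin3.png",cv2.resize(s["color"][210:370,350:490],(525,600),interpolation=cv2.INTER_CUBIC))
E
```

```text
{"tx": 0.111, "ty": 0.07, "tz": 0.0, "twist": 0.0022}
{"tx": 0.112, "ty": 0.069, "tz": 0.0, "twist": 0}
{"tx": 0.112, "ty": 0.069, "tz": 0.0, "twist": 0}
{"tx": 0.112, "ty": 0.069, "tz": 0.0, "twist": 0}
{"tx": 0.112, "ty": 0.069, "tz": 0.0, "twist": 0}
{"tx": 0.112, "ty": 0.069, "tz": 0.0, "twist": 0}
{"tx": 0.112, "ty": 0.069, "tz": 0.0, "twist": 0}
{"tx": 0.112, "ty": 0.069, "tz": 0.0, "twist": 0}
```

View pics/pin3.png

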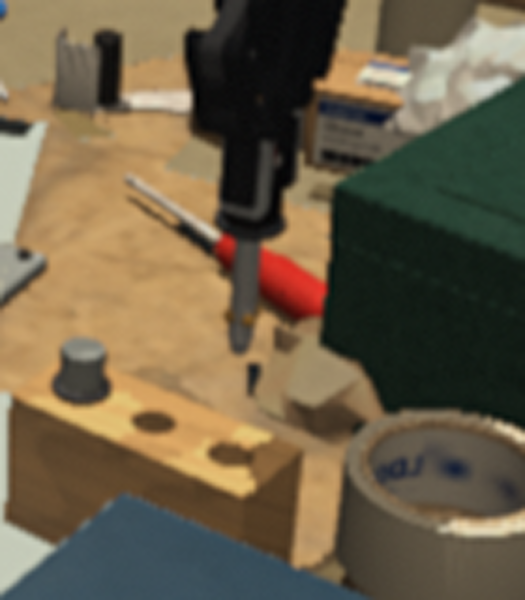

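The pin is held, hanging nearly vertical. Its tip is at about (414,303) and its collar at about (416,270) in the scene view.

```bash
python3 - <<'E'
from jig import *
s=eyes.get_image("scene"); e=np.array(ctrl.read_state()["eef_pos"]);print(e)
oz=e[2]-24.8
print("tip",onz(s,414,302.8,oz-65),"px pred",px(s,[e[0],e[1],oz-65]),px(s,[e[0],e[1],oz]))
g=cv2.cvtColor(s["color"],cv2.COLOR_BGR2GRAY)
for r in (276,282,288,294,298): print(r,g[r,404:426].tolist())
# bore in scene: dark spot in blue top face
print("bore pred",px(s,[570.5,-32.3,82]),px(s,[571,-32.1,82]))
sub=s["color"][244:264,318:342]; print(cv2.cvtColor(sub,cv2.COLOR_BGR2HSV)[...,2])
E
```

```text
[ 431.49268518 -314.31151625  219.95308968]
tip [ 434.40273156 -314.1966371   130.15308968] px pred (np.float64(413.1973118025133), np.float64(303.5204437771362)) (np.float64(416.2515521937821), np.float64(269.6781392974574))
276 [48, 26, 39, 59, 61, 66, 74, 76, 70, 65, 70, 73, 73, 71, 73, 90, 120, 138, 147, 152, 157, 157]
282 [156, 156, 151, 135, 91, 58, 48, 48, 58, 67, 72, 75, 71, 71, 71, 73, 81, 86, 90, 95, 97, 98]
288 [158, 161, 162, 163, 166, 169, 157, 109, 68, 67, 72, 74, 72, 66, 53, 40, 33, 35, 39, 47, 49, 54]
294 [155, 152, 152, 151, 142, 112, 73, 64, 67, 71, 78, 86, 88, 84, 106, 142, 159, 155, 141, 107, 70, 52]
298 [167, 167, 165, 160, 156, 147, 112, 72, 71, 78, 73, 69, 76, 115, 157, 162, 160, 158, 138, 87, 74, 92]
bore pred (np.float64(329.42852821288284), np.float64(253.1604819645783)) (np.float64(329.4943305074945), np.float64(253.05372961918908))
[[202 202 202 202 202 202 202 203 202 202 203 203 203 202 204 203 202 204
  203 203 203 204 197 173]
 [202 202 202 203 202 202 203 202 203 202 203 202 202 203 203 202 202 203
  202 203 203 204 203 201]
 [202 201 202 202 202 202 
[... 1092 characters left out ...]
57 157 157 157 156 155 156 155 156 156 154 154 155 157 155 148 126
   89  59  49  47  61 128]
 [159 158 158 158 157 157 156 156 155 155 154 155 156 157 150 137 117  84
   59  49  49  52  84 157]
 [139 148 157 158 157 158 158 157 156 155 156 156 156 149 126  94  69  55
   50  51  53  62 102 171]
 [ 92 114 131 136 145 155 156 156 157 159 158 156 149 120  88  61  51  50
   52  58  69  83 100 149]
 [ 63  71  79  87 106 126 132 141 155 163 159 146 118  78  57  52  51  51
   56  70  95 106 101 137]
 [ 63  61  58  62  68  76  81 101 128 141 136 110  73  52  50  52  55  61
   70  91 103  97  95 138]
 [ 89  78  73  66  62  58  58  64  76  83  83  66  53  50  53  58  71  88
   96 101  95  89  91 139]]
```

>>> carry_out([
  {"tx":0.111,"ty":0.07,"tz":0.0,"twist":0.002,"fingers":0.0},
  {"tx":0.112,"ty":0.069,"tz":0.0,"twist":0.0,"fingers":0.0},
  {"tx":0.112,"ty":0.069,"tz":0.0,"twist":0.0,"fingers":0.0},
  {"tx":0.112,"ty":0.069,"tz":0.0,"twist":0.0,"fingers":0.0},
  {"tx":0.112,"ty":0.069,"tz":0.0,"twist":0.0,"fingers":0.0},
  {"tx":0.112,"ty":0.069,"tz":0.0,"twist":0.0,"fingers":0.0},
  {"tx":0.112,"ty":0.069,"tz":0.0,"twist":0.0,"fingers":0.0},
  {"tx":0.112,"ty":0.069,"tz":0.0,"twist":0.0,"fingers":0.0},
  {"tx":0.0,"ty":0.0,"tz":0.06,"twist":0.0,"fingers":0.0},
  {"tx":0.0,"ty":0.0,"tz":0.06,"twist":0.0,"fingers":0.0},
  {"tx":0.0,"ty":0.0,"tz":0.02,"twist":0.0,"fingers":0.0},
  {"tx":0.0,"ty":0.0,"tz":0.0,"twist":0.0,"fingers":0.0},
])

```text
clock: 12.62
eef_pos: [570.9, -31.4, 177.6]
tool_rot: [-3.14, -0.0, 1.666]
force: [-0.2, 0.5, -2.2]
width: 23.9
gripper_force: 59.3
```

```bash
python3 - <<'E'
from jig import *
i=eyes.get_image("scene"); s=ctrl.read_state(); e=np.array(s["eef_pos"]); print(e.round(2),np.round(s["tool_rot"],3),np.round(s["force"],2))
X=np.array([-.0951,.9955]);Y=np.array([.9955,.0951]); d=np.array([570.7,-32.0])-e[:2]; print("tx,ty mm",d@X,d@Y)
print("tip px pred",px(i,[*e[:2],e[2]-24.8-65]),"bore pred",px(i,[570.7,-32,82]))
cv2.imwrite("pics/ins.png",cv2.resize(i["color"][200:280,290:370],(600,600),interpolation=cv2.INTER_CUBIC))
E
```

```text
[571.42 -31.34 178.27] [-3.141 -0.     1.666] [-0.03  0.33 -0.64]
tx,ty mm -0.5903664171081345 -0.7833923240947327
tip px pred (np.float64(329.38645990765895), np.float64(250.20187516072423)) bore pred (np.float64(329.37356177329303), np.float64(253.08881424306276))
```

View pics/ins.png

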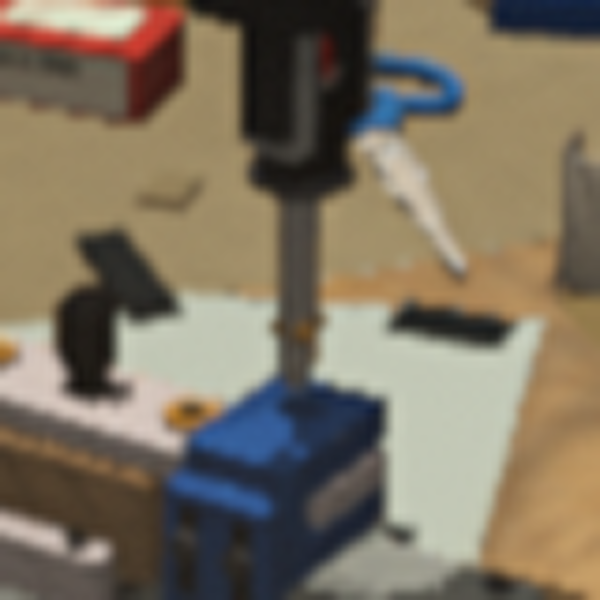

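The pin tip (about px (329.0,251.3)) is just above the clevis, and the bore's dark spot is at about (329.9,253.3). So the tip is roughly 1 mm off, and I'll nudge it toward −y and feel down.

>>> carry_out([
  {"tx":-0.004,"ty":0.0,"tz":0.01,"twist":0.0,"fingers":0.0},
  {"tx":0.0,"ty":0.0,"tz":0.008,"twist":0.0,"fingers":0.0},
  {"tx":0.0,"ty":0.0,"tz":0.005,"twist":0.0,"fingers":0.0},
  {"tx":0.0,"ty":0.0,"tz":0.005,"twist":0.0,"fingers":0.0},
])

```text
clock: 13.18
eef_pos: [571.6, -32.5, 170.1]
tool_rot: [3.141, 0.0, 1.666]
force: [0.1, -0.7, -2.7]
width: 24.2
gripper_force: 59.3
```

>>> carry_out([
  {"tx":0.0,"ty":0.0,"tz":0.005,"twist":0.0,"fingers":0.0},
  {"tx":0.0,"ty":0.0,"tz":0.005,"twist":0.0,"fingers":0.0},
])

```text
clock: 13.42
eef_pos: [571.6, -32.5, 166.9]
tool_rot: [3.142, -0.0, 1.666]
force: [-0.3, 0.0, -1.4]
width: 23.6
gripper_force: 59.3
```

>>> carry_out([
  {"tx":0.0,"ty":0.0,"tz":0.005,"twist":0.0,"fingers":0.0},
  {"tx":0.0,"ty":0.0,"tz":0.005,"twist":0.0,"fingers":0.0},
])

```text
clock: 13.68
eef_pos: [571.5, -32.5, 163.9]
tool_rot: [-3.142, 0.0, 1.666]
force: [-0.8, 0.1, -1.8]
width: 23.6
gripper_force: 59.3
```

>>> carry_out([
  {"tx":0.0,"ty":0.0,"tz":0.005,"twist":0.0,"fingers":0.0},
  {"tx":0.0,"ty":0.0,"tz":0.005,"twist":0.0,"fingers":0.0},
])

```text
clock: 13.92
eef_pos: [571.4, -32.6, 160.9]
tool_rot: [-3.141, 0.0, 1.666]
force: [-0.2, -0.8, -1.7]
width: 23.9
gripper_force: 59.3
```

Fully inside the upper ear with no lateral force. I'll continue until the balls rest on it.

>>> carry_out([
  {"tx":0.0,"ty":0.0,"tz":0.005,"twist":0.0,"fingers":0.0},
  {"tx":0.0,"ty":0.0,"tz":0.005,"twist":0.0,"fingers":0.0},
])

```text
clock: 14.18
eef_pos: [571.4, -32.6, 157.9]
tool_rot: [-3.141, 0.0, 1.666]
force: [0.0, -0.2, -1.9]
width: 24.1
gripper_force: 59.3
```

>>> carry_out([
  {"tx":0.0,"ty":0.0,"tz":0.004,"twist":0.0,"fingers":0.0},
  {"tx":0.0,"ty":0.0,"tz":0.004,"twist":0.0,"fingers":0.0},
])

```text
clock: 14.42
eef_pos: [571.4, -32.6, 155.5]
tool_rot: [-3.141, 0.0, 1.666]
force: [-0.6, 0.1, -1.3]
width: 23.8
gripper_force: 59.3
```

>>> carry_out([
  {"tx":0.0,"ty":0.0,"tz":0.003,"twist":0.0,"fingers":0.0},
])

```text
clock: 14.55
eef_pos: [571.5, -32.6, 154.6]
tool_rot: [-3.141, 0.0, 1.666]
force: [0.0, -0.6, -2.1]
width: 23.4
gripper_force: 59.3
```

>>> carry_out([
  {"tx":0.0,"ty":0.0,"tz":0.003,"twist":0.0,"fingers":0.0},
])

```text
clock: 14.68
eef_pos: [571.7, -32.6, 154.3]
tool_rot: [3.141, 0.0, 1.666]
force: [-2.2, -0.9, 6.6]
width: 23.7
gripper_force: 60.1
```

>>> carry_out([
  {"tx":0.0,"ty":0.0,"tz":0.003,"twist":0.0,"fingers":0.0},
])

```text
clock: 14.8
eef_pos: [571.8, -32.6, 154.1]
tool_rot: [3.141, 0.001, 1.666]
force: [-2.7, -0.8, 12.7]
width: 23.9
gripper_force: 60.6
```

>>> carry_out([
  {"tx":0.0,"ty":0.0,"tz":0.003,"twist":0.0,"fingers":0.0},
])

```text
clock: 14.92
eef_pos: [572.0, -32.5, 154.0]
tool_rot: [3.14, 0.001, 1.666]
force: [-5.1, -0.4, 18.2]
width: 23.8
gripper_force: 61.2
```

>>> carry_out([
  {"tx":0.0,"ty":0.0,"tz":-0.004,"twist":0.0,"fingers":0.0},
  {"tx":0.0,"ty":0.0,"tz":-0.003,"twist":0.0,"fingers":0.0},
  {"tx":0.0,"ty":0.0,"tz":0.0,"twist":0.0,"fingers":0.0},
])

```text
clock: 15.3
eef_pos: [571.7, -32.6, 154.3]
tool_rot: [3.141, 0.0, 1.666]
force: [-1.3, -0.6, 2.4]
width: 23.6
gripper_force: 59.6
```

>>> carry_out([
  {"tx":0.0,"ty":0.0,"tz":0.0,"twist":0.0,"fingers":0.35},
  {"tx":0.0,"ty":0.0,"tz":0.0,"twist":0.0,"fingers":0.5},
  {"tx":0.0,"ty":0.0,"tz":0.0,"twist":0.0,"fingers":0.6},
  {"tx":0.0,"ty":0.0,"tz":0.0,"twist":0.0,"fingers":0.6},
])

```text
clock: 15.8
eef_pos: [571.6, -32.4, 154.1]
tool_rot: [3.141, -0.0, 1.666]
force: [0.3, -0.4, 0.3]
width: 51.1
gripper_force: 0.0
```

>>> carry_out([
  {"tx":0.0,"ty":0.0,"tz":-0.05,"twist":0.0,"fingers":0.6},
  {"tx":0.0,"ty":0.0,"tz":-0.08,"twist":0.0,"fingers":0.6},
  {"tx":0.0,"ty":0.0,"tz":-0.05,"twist":0.0,"fingers":0.6},
  {"tx":0.0,"ty":0.0,"tz":0.0,"twist":0.0,"fingers":0.0},
  {"tx":0.0,"ty":0.0,"tz":0.0,"twist":0.0,"fingers":0.0},
  {"tx":0.0,"ty":0.0,"tz":0.0,"twist":0.0,"fingers":0.0},
  {"tx":0.0,"ty":0.0,"tz":0.0,"twist":0.0,"fingers":0.0},
  {"tx":0.0,"ty":0.0,"tz":0.0,"twist":0.0,"fingers":0.0},
])

```text
clock: 16.8
eef_pos: [571.4, -32.5, 207.8]
tool_rot: [-3.141, -0.0, 1.666]
force: [-0.3, -0.6, 0.2]
width: -0.1
gripper_force: 0.0
```

```bash
python3 - <<'E'
from jig import *
i=eyes.get_image("scene"); s=ctrl.read_state(); e=np.array(s["eef_pos"]); print(e.round(2),s["width"])
oz=154.3-24.8
print("btn pred",px(i,[571.5,-32.5,oz+41.5]),"collar",px(i,[571.5,-32.5,oz]))
cv2.imwrite("pics/stand.png",cv2.resize(i["color"][180:280,280:380],(600,600),interpolation=cv2.INTER_CUBIC))
E
```

```text
[571.46 -32.5  207.87] -0.032572317456911255
btn pred (np.float64(330.5775095156044), np.float64(215.0643854195509)) collar (np.float64(330.20062324250694), np.float64(233.04414922883745))
```

View pics/stand.png

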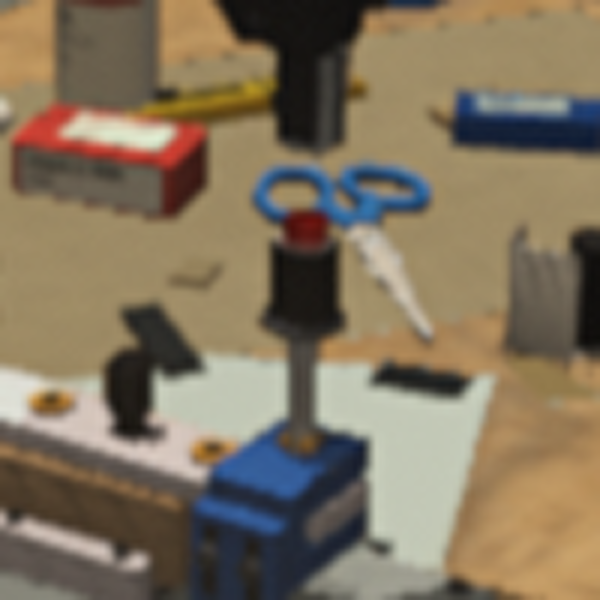

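The pin stands unaided on its balls, with the red button at about (330.6,215.4) as predicted and the closed fingers straight above. Now I'll press the button.

>>> carry_out([
  {"tx":0.0,"ty":0.0,"tz":0.05,"twist":0.0,"fingers":0.0},
  {"tx":0.0,"ty":0.0,"tz":0.025,"twist":0.0,"fingers":0.0},
  {"tx":0.0,"ty":0.0,"tz":0.008,"twist":0.0,"fingers":0.0},
  {"tx":0.0,"ty":0.0,"tz":0.006,"twist":0.0,"fingers":0.0},
])

```text
clock: 17.35
eef_pos: [572.0, -32.4, 181.7]
tool_rot: [3.141, 0.0, 1.666]
force: [0.4, -0.2, 5.2]
width: -0.0
gripper_force: 2.6
```

>>> carry_out([
  {"tx":0.0,"ty":0.0,"tz":0.006,"twist":0.0,"fingers":0.0},
  {"tx":0.0,"ty":0.0,"tz":0.006,"twist":0.0,"fingers":0.0},
])

```text
clock: 17.6
eef_pos: [572.5, -32.5, 179.0]
tool_rot: [3.139, 0.0, 1.666]
force: [-0.5, 0.4, 7.9]
width: -0.3
gripper_force: 3.7
```

>>> carry_out([
  {"tx":0.0,"ty":0.0,"tz":0.008,"twist":0.0,"fingers":0.0},
  {"tx":0.0,"ty":0.0,"tz":0.008,"twist":0.0,"fingers":0.0},
])

```text
clock: 17.85
eef_pos: [571.9, -32.5, 173.4]
tool_rot: [3.14, 0.0, 1.666]
force: [-0.7, -1.2, -0.7]
width: -0.4
gripper_force: 0.0
```

>>> carry_out([
  {"tx":0.0,"ty":0.0,"tz":0.008,"twist":0.0,"fingers":0.0},
  {"tx":0.0,"ty":0.0,"tz":0.008,"twist":0.0,"fingers":0.0},
])

```text
clock: 18.1
eef_pos: [571.4, -32.6, 167.9]
tool_rot: [-3.141, -0.0, 1.666]
force: [0.8, 0.4, 1.0]
width: 0.0
gripper_force: 0.4
```

>>> carry_out([
  {"tx":0.0,"ty":0.0,"tz":0.008,"twist":0.0,"fingers":0.0},
  {"tx":0.0,"ty":0.0,"tz":0.008,"twist":0.0,"fingers":0.0},
])

```text
clock: 18.35
eef_pos: [571.6, -32.5, 163.2]
tool_rot: [3.142, -0.0, 1.666]
force: [-0.9, 0.9, 0.2]
width: 0.2
gripper_force: 0.4
```

>>> carry_out([
  {"tx":0.0,"ty":0.0,"tz":0.008,"twist":0.0,"fingers":0.0},
  {"tx":0.0,"ty":0.0,"tz":0.008,"twist":0.0,"fingers":0.0},
])

```text
clock: 18.6
eef_pos: [571.5, -32.5, 158.5]
tool_rot: [3.142, -0.0, 1.666]
force: [-0.9, -0.6, 1.3]
width: 0.0
gripper_force: 0.4
```

>>> carry_out([
  {"tx":0.0,"ty":0.0,"tz":0.007,"twist":0.0,"fingers":0.0},
  {"tx":0.0,"ty":0.0,"tz":0.007,"twist":0.0,"fingers":0.0},
])

```text
clock: 18.85
eef_pos: [571.5, -32.5, 154.3]
tool_rot: [-3.142, 0.0, 1.666]
force: [0.8, 0.3, 0.7]
width: -0.1
gripper_force: 0.3
```

>>> carry_out([
  {"tx":0.0,"ty":0.0,"tz":0.007,"twist":0.0,"fingers":0.0},
  {"tx":0.0,"ty":0.0,"tz":0.007,"twist":0.0,"fingers":0.0},
])

```text
clock: 19.1
eef_pos: [571.6, -32.5, 150.1]
tool_rot: [3.141, -0.0, 1.666]
force: [-0.3, 0.4, 0.1]
width: -0.1
gripper_force: 0.2
```

>>> carry_out([
  {"tx":0.0,"ty":0.0,"tz":0.007,"twist":0.0,"fingers":0.0},
  {"tx":0.0,"ty":0.0,"tz":0.007,"twist":0.0,"fingers":0.0},
])

```text
clock: 19.35
eef_pos: [571.6, -32.5, 145.9]
tool_rot: [3.142, -0.0, 1.666]
force: [0.0, 1.0, 1.3]
width: 0.3
gripper_force: 0.4
```

>>> carry_out([
  {"tx":0.0,"ty":0.0,"tz":0.007,"twist":0.0,"fingers":0.0},
  {"tx":0.0,"ty":0.0,"tz":0.007,"twist":0.0,"fingers":0.0},
])

```text
clock: 19.6
eef_pos: [571.5, -32.5, 141.7]
tool_rot: [3.142, -0.0, 1.666]
force: [0.4, -0.0, 1.2]
width: -0.0
gripper_force: 0.4
```

>>> carry_out([
  {"tx":0.0,"ty":0.0,"tz":0.007,"twist":0.0,"fingers":0.0},
  {"tx":0.0,"ty":0.0,"tz":0.007,"twist":0.0,"fingers":0.0},
])

```text
clock: 19.85
eef_pos: [571.5, -32.5, 137.5]
tool_rot: [3.142, -0.0, 1.666]
force: [0.2, -0.2, 0.4]
width: -0.0
gripper_force: 0.4
```

>>> carry_out([
  {"tx":0.0,"ty":0.0,"tz":0.007,"twist":0.0,"fingers":0.0},
  {"tx":0.0,"ty":0.0,"tz":0.007,"twist":0.0,"fingers":0.0},
])

```text
clock: 20.1
eef_pos: [571.5, -32.5, 133.3]
tool_rot: [-3.142, -0.0, 1.666]
force: [-0.3, -0.0, 1.4]
width: -0.0
gripper_force: 1.1
```

>>> carry_out([
  {"tx":0.0,"ty":0.0,"tz":0.005,"twist":0.0,"fingers":0.0},
  {"tx":0.0,"ty":0.0,"tz":0.005,"twist":0.0,"fingers":0.0},
])

```text
clock: 20.35
eef_pos: [571.8, -32.5, 130.9]
tool_rot: [3.141, 0.0, 1.666]
force: [0.4, -0.1, 10.7]
width: -0.1
gripper_force: 5.8
```

>>> carry_out([
  {"tx":0.0,"ty":0.0,"tz":0.005,"twist":0.0,"fingers":0.0},
])

```text
clock: 20.48
eef_pos: [573.0, -32.6, 129.9]
tool_rot: [3.138, 0.0, 1.666]
force: [0.2, 1.0, 10.2]
width: 0.3
gripper_force: 5.4
```

>>> carry_out([
  {"tx":0.0,"ty":0.0,"tz":0.004,"twist":0.0,"fingers":0.0},
])

```text
clock: 20.6
eef_pos: [572.9, -32.5, 128.7]
tool_rot: [3.138, 0.0, 1.666]
force: [-0.6, 0.8, 11.7]
width: -0.4
gripper_force: 6.2
```

>>> carry_out([
  {"tx":0.0,"ty":0.0,"tz":0.004,"twist":0.0,"fingers":0.0},
])

```text
clock: 20.72
eef_pos: [573.1, -32.5, 128.0]
tool_rot: [3.138, 0.001, 1.666]
force: [-2.0, -0.7, 16.6]
width: 0.1
gripper_force: 8.4
```

>>> carry_out([
  {"tx":0.0,"ty":0.0,"tz":0.003,"twist":0.0,"fingers":0.0},
])

```text
clock: 20.85
eef_pos: [573.2, -32.4, 128.0]
tool_rot: [3.138, 0.001, 1.666]
force: [-3.1, 0.4, 23.0]
width: -0.3
gripper_force: 11.2
```

Rigid at TCP z 128.0, which is exactly the predicted home position with the button fully in. I'll lift off so the button springs out, then check.

>>> carry_out([
  {"tx":0.0,"ty":0.0,"tz":-0.01,"twist":0.0,"fingers":0.0},
  {"tx":0.0,"ty":0.0,"tz":-0.015,"twist":0.0,"fingers":0.0},
  {"tx":0.0,"ty":0.0,"tz":-0.03,"twist":0.0,"fingers":0.0},
  {"tx":0.0,"ty":0.0,"tz":-0.06,"twist":0.0,"fingers":0.5},
  {"tx":0.0,"ty":0.0,"tz":-0.06,"twist":0.0,"fingers":0.65},
  {"tx":0.0,"ty":0.0,"tz":0.0,"twist":0.0,"fingers":0.65},
  {"tx":0.0,"ty":0.0,"tz":0.0,"twist":0.0,"fingers":0.65},
])

```text
clock: 21.72
eef_pos: [571.1, -32.7, 177.6]
tool_rot: [-3.141, 0.0, 1.666]
force: [-0.3, 0.5, -0.5]
width: 55.4
gripper_force: 0.0
```

```bash
python3 - <<'E'
from jig import *
i=eyes.get_image("scene"); s=ctrl.read_state(); print(np.round(s["eef_pos"],2),s["width"])
for o in(41.5,35.5,0): print(o,px(i,[571.5,-32.5,81.5+o]))
cv2.imwrite("pics/home.png",cv2.resize(i["color"][200:300,280:380],(600,600),interpolation=cv2.INTER_CUBIC))
E
```

```text
[570.91 -32.68 177.32] 55.88278202886216
41.5 (np.float64(330.14252962859143), np.float64(235.81556737692753))
35.5 (np.float64(330.0891259261664), np.float64(238.3632482681747))
0 (np.float64(329.7774305630926), np.float64(253.23300980779857))
```

View pics/home.png

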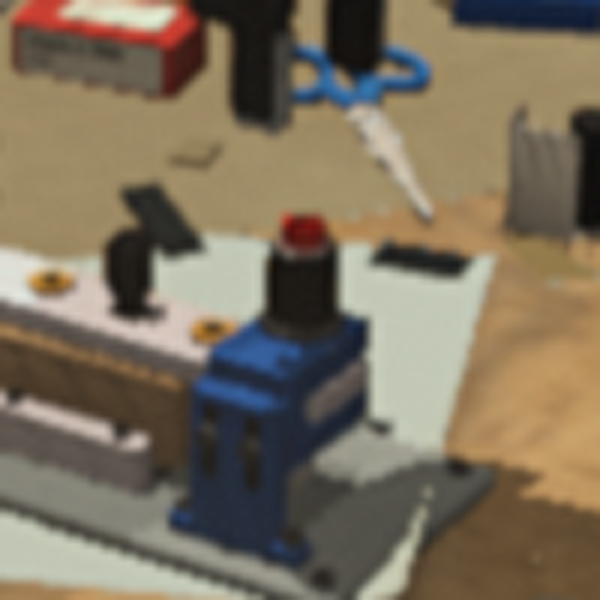

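The pin is fully home, its collar on the upper ear, and the red button has sprung out at about (330,236.5). Next I'll grip the handle for the tug.

>>> carry_out([
  {"tx":0.0,"ty":0.0,"tz":0.07,"twist":0.0,"fingers":0.65},
  {"tx":0.0,"ty":0.0,"tz":0.08,"twist":0.0,"fingers":0.65},
  {"tx":0.0,"ty":0.0,"tz":0.06,"twist":0.0,"fingers":0.65},
  {"tx":0.0,"ty":0.0,"tz":0.023,"twist":0.0,"fingers":0.65},
  {"tx":0.0,"ty":0.0,"tz":0.0,"twist":0.0,"fingers":0.65},
])

```text
clock: 22.4
eef_pos: [571.4, -32.4, 107.8]
tool_rot: [-3.141, -0.0, 1.666]
force: [0.1, 0.8, -0.1]
width: 55.3
gripper_force: 0.0
```

>>> carry_out([
  {"tx":0.0,"ty":0.0,"tz":0.0,"twist":0.0,"fingers":0.0},
  {"tx":0.0,"ty":0.0,"tz":0.0,"twist":0.0,"fingers":0.0},
  {"tx":0.0,"ty":0.0,"tz":0.0,"twist":0.0,"fingers":0.0},
  {"tx":0.0,"ty":0.0,"tz":0.0,"twist":0.0,"fingers":0.0},
  {"tx":0.0,"ty":0.0,"tz":0.0,"twist":0.0,"fingers":0.0},
])

```text
clock: 23.02
eef_pos: [572.0, -32.5, 109.2]
tool_rot: [3.14, 0.0, 1.666]
force: [-0.9, 0.3, 6.3]
width: 23.5
gripper_force: 58.8
```

>>> carry_out([
  {"tx":0.0,"ty":0.0,"tz":-0.004,"twist":0.0,"fingers":0.0},
  {"tx":0.0,"ty":0.0,"tz":-0.004,"twist":0.0,"fingers":0.0},
])

```text
clock: 23.28
eef_pos: [571.3, -32.6, 110.5]
tool_rot: [-3.141, -0.0, 1.666]
force: [0.0, 0.1, -2.2]
width: 23.8
gripper_force: 58.9
```

>>> carry_out([
  {"tx":0.0,"ty":0.0,"tz":-0.004,"twist":0.0,"fingers":0.0},
])

```text
clock: 23.4
eef_pos: [571.3, -32.6, 111.5]
tool_rot: [-3.141, -0.0, 1.666]
force: [0.8, -0.1, -9.2]
width: 23.5
gripper_force: 59.2
```

>>> carry_out([
  {"tx":0.0,"ty":0.0,"tz":-0.004,"twist":0.0,"fingers":0.0},
])

```text
clock: 23.52
eef_pos: [571.0, -32.5, 111.7]
tool_rot: [-3.14, -0.001, 1.666]
force: [2.7, 0.8, -18.3]
width: 23.5
gripper_force: 59.7
```

>>> carry_out([
  {"tx":0.0,"ty":0.0,"tz":-0.003,"twist":0.0,"fingers":0.0},
])

```text
clock: 23.65
eef_pos: [570.7, -32.6, 112.0]
tool_rot: [-3.139, -0.001, 1.666]
force: [4.6, 0.4, -27.4]
width: 23.6
gripper_force: 60.1
```

It holds at 27 N after taking up the 2 mm of play. I'll lower and let go.

>>> carry_out([
  {"tx":0.0,"ty":0.0,"tz":-0.0,"twist":0.0,"fingers":0.0},
  {"tx":0.0,"ty":0.0,"tz":0.007,"twist":0.0,"fingers":0.0},
  {"tx":0.0,"ty":0.0,"tz":0.006,"twist":0.0,"fingers":0.0},
  {"tx":0.0,"ty":0.0,"tz":0.003,"twist":0.0,"fingers":0.0},
  {"tx":0.0,"ty":0.0,"tz":0.0,"twist":0.0,"fingers":0.0},
])

```text
clock: 24.28
eef_pos: [572.0, -32.5, 110.0]
tool_rot: [3.14, 0.0, 1.666]
force: [0.6, 0.8, -2.2]
width: 23.3
gripper_force: 62.8
```

>>> carry_out([
  {"tx":0.0,"ty":0.0,"tz":0.0,"twist":0.0,"fingers":0.4},
  {"tx":0.0,"ty":0.0,"tz":0.0,"twist":0.0,"fingers":0.65},
  {"tx":0.0,"ty":0.0,"tz":0.0,"twist":0.0,"fingers":0.65},
  {"tx":0.0,"ty":0.0,"tz":0.0,"twist":0.0,"fingers":0.65},
  {"tx":0.0,"ty":0.0,"tz":-0.06,"twist":0.0,"fingers":0.65},
  {"tx":0.0,"ty":0.0,"tz":-0.1,"twist":0.0,"fingers":0.65},
  {"tx":0.0,"ty":0.0,"tz":-0.15,"twist":0.0,"fingers":0.65},
  {"tx":0.0,"ty":0.0,"tz":-0.1,"twist":0.0,"fingers":0.65},
  {"tx":0.0,"ty":0.0,"tz":0.0,"twist":0.0,"fingers":0.65},
  {"tx":0.0,"ty":0.0,"tz":0.0,"twist":0.0,"fingers":0.65},
])

```text
clock: 25.52
eef_pos: [571.1, -32.7, 232.3]
tool_rot: [-3.141, 0.0, 1.666]
force: [-0.3, -0.3, -1.4]
width: 55.1
gripper_force: 0.0
```

```bash
python3 - <<'E'
from jig import *
i=eyes.get_image("scene"); s=ctrl.read_state(); print(np.round(s["eef_pos"],2),s["width"],np.round(s["force"],1))
h=cv2.cvtColor(i["color"],cv2.COLOR_BGR2HSV)[225:250,318:342]; m=((h[...,0]<6)|(h[...,0]>174))&(h[...,1]>150)&(h[...,2]>60); print("button px",np.argwhere(m).mean(0)[::-1]+[318,225],m.sum())
g=cv2.imread("pics/home.png"); n=cv2.resize(i["color"][200:300,280:380],(600,600),interpolation=cv2.INTER_CUBIC); print("diff lower part",cv2.absdiff(g,n)[200:].max())
E
```

```text
[570.86 -32.69 231.68] 55.41678143635748 [-0.4  0.7 -0.7]
button px [330.1        237.96666667] 30
diff lower part 130
```

```bash
python3 - <<'E'
from jig import *
i=eyes.get_image("scene"); g=cv2.resize(cv2.imread("pics/home.png"),(100,100),interpolation=cv2.INTER_AREA); n=i["color"][200:300,280:380]
def red(c):
    h=cv2.cvtColor(c,cv2.COLOR_BGR2HSV)[20:50,38:62]; m=((h[...,0]<6)|(h[...,0]>174))&(h[...,1]>120)&(h[...,2]>60); return np.argwhere(m).mean(0)[::-1]+[318,220],m.sum(),np.argwhere(m).min(0)+[220,318],np.argwhere(m).max(0)+[220,318]
print(red(g),red(n))
d=cv2.absdiff(g,n).max(2); p=np.argwhere(d>45); print(len(p),(p.mean(0)+[200,280]) if len(p) else "", p.min(0)+[200,280],p.max(0)+[200,280])
for c in(g,n): print(cv2.cvtColor(c,cv2.COLOR_BGR2GRAY)[32:60:1,50].tolist())
E
```

```text
(array([330.36666667, 238.36666667]), np.int64(30), array([236, 327]), array([241, 333])) (array([330.09375, 238.0625 ]), np.int64(32), array([236, 327]), array([240, 333]))
452 [218.16814159 330.16814159] [200 311] [297 373]
[145, 146, 142, 115, 66, 47, 48, 44, 47, 61, 63, 39, 26, 26, 26, 26, 26, 27, 26, 26, 27, 27, 32, 39, 42, 48, 56, 56]
[145, 144, 145, 133, 104, 89, 75, 48, 53, 89, 100, 55, 25, 25, 28, 28, 27, 28, 27, 27, 27, 28, 31, 40, 46, 64, 84, 85]
```

The pin is in the same pose as before the tug: collar on the ear, button out. The other image differences are the gripper and its shadow.

```bash
python3 -c "
from cell import job; print(job.finish_job())"
```

```text
the job is handed in; nothing more can be done
None
```

The job is handed in at about 25.6 s: the leaf is closed on its stop, and the red-button pin is fully home with its button sprung out. It held an upward tug of about 27 N before I let go. The plain pin was not touched, and I didn't re-photograph the block in its nest after the last step.

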